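Seat the hold-down plate on the inclined rework cradle

ROBOT

A 6-joint arm with a two-finger parallel gripper is mounted at the origin on the work surface. World frame = base frame: x ahead of the robot, y to its left, z up, the work surface at z = 0. Lengths are in m, angles in rad, forces in N, time in s.
With the tool pointing down it reaches from about 0.35 to 0.85 m from the base axis. Payload 8.1 kg.
Tool frame: the origin (TCP) lies on the centre line of the jaws, within the pads' length; the fingertips stand robot.tips_ahead ahead of it and the grasp point (between the pads) lies 6 mm ahead of it (robot.tips_ahead is the distance from the TCP to the fingertips, in m); z points along the fingers, y is the line along which they close (so a half turn about z gives the same grasp; the last joint's range is limited). The gripper opens to 93 mm and grips with 3 to 60 N. Pads are 15 mm wide; open, the fingers measure 128 mm over their backs; the gripper's body (75 mm by 188 mm) begins 65 mm behind the grasp point.
Start: joints at [-1.368, 0.13, 1.488, -0, 1.523, -0.085], TCP at [0.17, -0.575, 0.244] pointing down, gripper open.
Joint ranges: [-2.96, 2.96], [-0.89, 2.26], [0.02, 2.5], [-1.34, 4.48], [0, 2.73], [-2.66, 2.66]. Speed limits (rad/s): [2.39, 2.39, 2.79, 3.14, 3.14, 3.14].

INTERFACE

Orientations are given as a rotation vector (axis times angle).
In Python, from plant import robot gives the robot as it stands.
- The arm moves only by the tool apply_moves, never from a script. Its arguments are lists of equal length, an entry for each row: "delta_pos": the shift along the tool's x, y, z in cm, a list of three; "twist": the turn about the tool's z in rad. A call has 1 to 8 rows; each row shifts and turns the commanded pose from where the row before left it, along the tool's axes as they then stand; what a row does not reach is not made up. A row lasts 1/8 s, in which the tool goes at most 62.5 mm and 10.7 degrees, less where a joint would pass 70% of its speed; a pose out of reach is approached as far as the arm can. A call with a gripper value outside its range is refused whole. "gripper" is the finger opening in cm, from 0 to 9.3, set as the call begins (left out, the last holds). The fingers move at their own pace and stop on an object; "squeeze" is the grip in N (left out, the last holds). Time passes only in rows, so rows that do not move let the fingers close. It gives the time, the measured TCP pose, the force, the opening and the grip force at its end, in the units of the state.
- robot.read_state(): the state, without advancing time (a new reading comes with each control period).
- robot.read_camera(name): name is "side" or "top"; returns a dict with "frame" (480x640x3 uint8, red, green, blue), "vertical_fov" (degrees; the focal length in pixels is half the picture's height over the tangent of half this angle, whatever the lens; pixels are square), "cx", "cy" (the principal point, pixels), "R" (3x3) and "t" (3): a world point X has camera coordinates R X + t. Camera axes: x right, y down, z forward; pixel columns grow to the right and rows downward; lengths in m; the calibration is good to about 2 mm. A picture is of the moment at which its call begins. There is no depth.
- robot.close_job(): hands the job in; it is judged then, once.
The state is a dict: "t": time; "q": joint angles; "dq": joint speeds; "joint_torque": joint torques, N m; "tool_pos": TCP position; "orientation": TCP orientation; "force": force on the tool from outside, world axes, zero at the start; "wrist_torque": the same for the moment, N m; "opening": finger opening in m; "gripper_force": force on a finger pad.
Only numpy, scipy, OpenCV 4.12 (cv2) and the standard library are available. Lean on these libraries where they do the work, as an engineer would, in place of code of your own. Each camera call takes 0.05 s, during which the arm holds its last target. There are 200 camera calls.

TASK

Take the aluminium hold-down plate by its orange grip bar and lower it squarely over the two brass pins of the sloping circuit-board cradle until it lies flush on the cradle's face, then let go. Keep hold of it until it is down over the pins - do not drop it - and leave the other things on the bench where they are. Either way round will do.

Things in the scene. Friction and masses are not known exactly. Their poses are not given: they have to be found in the camera images.
- plate: Aluminium plate 110 (x) by 180 (y) by 6 mm, loose, flat on the 3 mm mat. Through holes 12 mm across at y = +75 and -75 mm; windows 28 by 90 mm at x = +33 and -33 mm. Orange grip bar on the middle of its top: 14 (x) by 64 (y) mm, its top 40 mm above the plate's underside. About 0.3 kg. Origin: centre of underside; z points out of the top. Same after a half turn about z.
- nest: Black cradle face, 120 (x) by 190 mm (y), sloping 30 degrees down to its front (-x), green board sunk in it. Origin: centre of the face, 83 mm above the table; z square out of the face. Fixed brass pins, 8 mm across, stand along z at x = 0, y = +75 and -75 mm, 21 mm high, the last 7 mm tapered. A seated plate has its origin here, z along this z.
- cradle: Fixed dark steel stand under the sloping face, foot 130 (x) by 190 mm (y), left or right of the plate, front roughly towards the robot. Origin: centre of its underside on the mat; x points from its low front to its high rear.
- flux_bottle: Bystander: upright white bottle with a red cap, 38 mm diameter, 105 mm tall. Origin: centre of its underside.
- spool: Bystander: blue spool, 58 mm diameter, 42 mm tall, standing on end. Origin: centre of its underside.
- screwdriver: Bystander: screwdriver with a yellow handle, 170 mm long, lying on the mat along its x axis.
- multimeter: Bystander: red multimeter 150 (x) by 75 by 36 mm lying on its back. Origin: centre of its underside.
- spare_board: Bystander: green circuit board with parts on it, 90 (x) by 130 mm (y), 14 mm high, flat on the mat. Origin: centre of its underside.
- tip_cleaner: Bystander: open steel cup, 64 mm diameter, 45 mm tall. Origin: centre of its underside.

How it is judged:
By the outcome, as a careful person would: the job done as asked, in the order asked, and still so for the second after the job is handed in, with the robot touching nothing.
It also fails if it takes over 48 s, if anything falls off the work surface, if the arm or the gripper's body presses on something with over 40 N, if the wrist force passes 120 N, or if a joint passes its speed limit or range.

## Working session

There is one attempt and no reset: what is moved stays moved. The work goes in short steps, Python scripts to look and compute and a tool call to move; the robot and the scene stay as the last step left them, time stands still between calls to the robot, and variables do not carry over. Pictures are saved under pics/ and viewed, at most 10 in all, crops included, and the job is handed in when it is done.

Besides the shell and the picture viewer there is one more tool, called after "Emit:" as name(argument=value, ...) on one line, values as JSON. apply_moves: Moves the arm, as the interface text tells. Its arguments: {"type":"object","properties":{"delta_pos":{"type":"array"},"twist":{"type":"array"},"gripper":{"type":"number"},"squeeze":{"type":"number"}},"required":["delta_pos","twist"]}

```bash
mkdir -p pics; ls; python3 - <<'E'
from plant import robot
import cv2, numpy as np, json
s=robot.read_state(); print(s, robot.tips_ahead)
for n in("top","side"):
    c=robot.read_camera(n); cv2.imwrite(f"pics/{n}0.png",c["frame"][:,:,::-1])
    print(n,c["vertical_fov"],c["cx"],c["cy"],np.round(c["R"],4).tolist(),np.round(c["t"],4).tolist())
    np.savez(f"pics/{n}0.npz",**c)
E
```

```text
pics
{'t': 0.0, 'q': array([-1.36838840e+00,  1.31161229e-01,  1.48927648e+00, -4.39896285e-05,
        1.52297344e+00, -8.53864143e-02]), 'dq': array([-6.20301611e-05,  3.12583311e-04, -5.75331174e-04, -4.67771463e-05,
       -2.58531895e-04,  5.25627533e-04]), 'joint_torque': array([ 2.02545023e-03, -5.59831309e+01, -4.91759133e+01,  7.71165197e-02,
        3.53504287e-02, -1.42877207e-04]), 'tool_pos': array([ 0.17021274, -0.57481052,  0.2425889 ]), 'orientation': array([-3.10732864e+00, -4.50251161e-01,  2.35802009e-04]), 'force': array([-0.2687841 ,  0.38253659, -0.05400715]), 'wrist_torque': array([ 0.0358997 , -0.01484634, -0.01065733]), 'gripper_force': 0.0, 'opening': 0.0928590715326958} 0.025
top 55.08838530032438 322.00882183334943 244.5987331161425 [[0.0209, -0.9994, -0.0275], [-0.9804, -0.0151, -0.1963], [0.1958, 0.0311, -0.9802]] [-0.0047, 0.5657, 1.0483]
side 48.71588179365592 309.9378077828234 238.6303276076117 [[-0.9114, -0.4115, -0.0006], [-0.2482, 0.5509, -0.7968], [0.3282, -0.7261, -0.6042]] [0.5098, 0.2083, 1.0943]
```

View pics/top0.png

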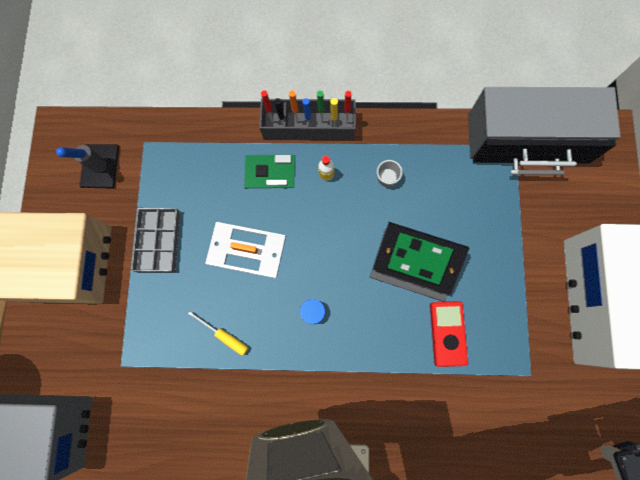

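View pics/side0.png

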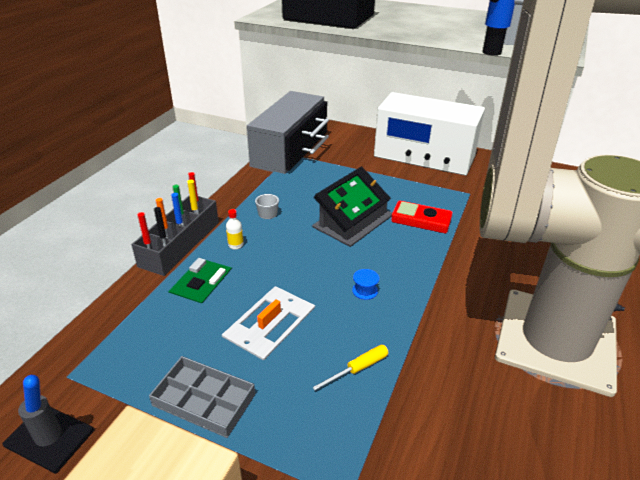

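The top view shows the plate around (245,249) with its bar at (244,248), and the cradle face around (420,260) with pins near (391,244) and (450,271). In the side view the plate is around (268,320) and the cradle around (352,200). I'll zoom in on both next.

```bash
python3 - <<'E'
import cv2, numpy as np
t=cv2.imread("pics/top0.png"); s=cv2.imread("pics/side0.png")
def crop(im,x,y,w,h):
    o=cv2.resize(im[y:y+h,x:x+w],(400,300),interpolation=cv2.INTER_CUBIC)
    for k in range(0,w,10): cv2.line(o,(k*400//w,0),(k*400//w,4 if k%50 else 10),(255,255,255),1)
    for k in range(0,h,10): cv2.line(o,(0,k*300//h),(4,k*300//h),(255,255,255),1)
    return o
cv2.imwrite("pics/crops.png",np.vstack([np.hstack([crop(t,195,212,100,75),crop(t,366,212,108,81)]),np.hstack([crop(s,210,280,120,90),crop(s,300,160,112,84)])]))
E
```

```text
(no output)
```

View pics/crops.png

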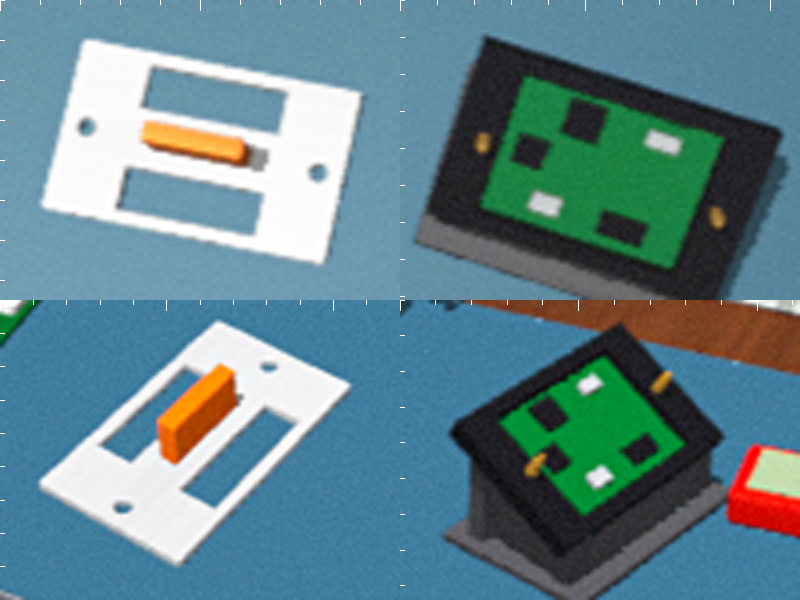

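The crops show plate holes at about (87,126) and (317,172) in the top crop, and pins at about (83,143) and (317,217) in the nest crop. All corners are visible in both views. Next I'll fit both poses with the known dimensions.

```bash
cat > h.py <<'E'
import numpy as np
from scipy.optimize import least_squares
from scipy.spatial.transform import Rotation as Ro
def proj(c,X):
    X=np.atleast_2d(X)@np.asarray(c["R"]).T+np.asarray(c["t"])
    f=240/np.tan(np.radians(float(c["vertical_fov"]))/2)
    return X[:,:2]/X[:,2:]*f+[float(c["cx"]),float(c["cy"])]
def unc(p,ox,oy,s): return (np.array(p,float)+.5)/s-.5+[ox,oy]
def plate(p): return Ro.from_euler("z",p[2]),np.array([p[0],p[1],.003])
def nest(p): return Ro.from_euler("z",p[2])*Ro.from_euler("y",-30,degrees=True),np.array([p[0],p[1],.083])
def fit(pose,p0,obs,free=False):
    def res(p):
        R,o=pose(p); o=o+[0,0,p[3]] if len(p)>3 else o
        return np.concatenate([(proj(c,R.apply(np.array(m)/1000)+o)-px).ravel() for c,m,px in obs])
    return least_squares(res,p0,loss="soft_l1"),res
E
python3 - <<'E'
from h import *
T=dict(np.load("pics/top0.npz")); S=dict(np.load("pics/side0.npz"))
# plate: +y end = image left in top
# top image: up=+x, left=+y
mt=[[55,90,6],[55,-90,6],[-55,-90,6],[-55,90,6],[0,75,6],[0,-75,6]]
pt=unc([(84,40),(361,93),(325,262),(42,207),(87,126),(317,172)],195,212,4)
# side image: +y toward viewer(lower-left), +x image left
ms=[[55,-90,6],[-55,-90,6],[-55,90,6],[55,90,6],[0,-75,6],[0,75,6]]
ps=unc([(218,22),(350,86),(178,257),(40,185),(268,66),(122,206)],210,280,10/3)
nt=[[60,95,0],[60,-95,0],[0,75,12],[0,-75,12]]
qt=unc([(85,37),(382,132),(83,143),(317,217)],366,212,400/108)
ns=[[60,-95,0],[-60,-95,0],[-60,95,0],[60,95,0],[0,75,20],[0,75,0],[0,-75,20],[0,-75,0]]
qs=unc([(220,22),(323,137),(166,257),(52,132),(143,157),(130,173),(268,73),(255,90)],300,160,400/112)
for nm,pose,p0,A,B in(("plate",plate,[.45,.15,-.2],(T,mt,pt),(S,ms,ps)),("nest",nest,[.42,-.2,-.3],(T,nt,qt),(S,ns,qs))):
    for k,o in(("both",[A,B]),("top",[A]),("side",[B])):
        r,f=fit(pose,p0,o); print(nm,k,np.round(r.x,4)); 
        if k=="both": print(np.round(f(r.x).reshape(-1,2),1).tolist())
        r,f=fit(pose,p0+[0],o); print("  +z",np.round(r.x,4),round(np.abs(r.fun).mean(),2))
from plant import robot
print(Ro.from_rotvec(robot.read_state()["orientation"]).as_matrix().round(3).tolist())
E
```

```text
plate both [ 0.5623  0.2006 -0.1795]
[[0.0, -0.7], [-0.3, -0.7], [-0.9, -0.4], [-0.1, -0.6], [-0.2, -0.4], [0.1, -0.5], [0.1, -0.2], [0.4, -0.2], [0.6, 1.6], [0.3, -0.5], [0.7, -0.1], [0.9, 0.1]]
  +z [ 5.625e-01  2.005e-01 -1.794e-01 -5.000e-04] 0.42
plate top [ 0.561   0.1999 -0.1765]
  +z [ 0.5607  0.1996 -0.1765  0.0017] 0.18
plate side [ 0.5633  0.2009 -0.1815]
  +z [ 0.5659  0.1966 -0.1828 -0.0051] 0.28
nest both [ 0.5322 -0.2202 -0.3025]
[[-1.0, 0.0], [-0.2, -0.1], [-0.5, -0.6], [-0.3, -0.3], [-0.1, -0.2], [0.6, -0.1], [0.6, -2.5], [1.0, -3.0], [-0.4, -0.0], [-0.1, -0.2], [0.2, 0.2], [0.4, -0.3]]
  +z [ 0.5328 -0.2216 -0.3015 -0.0024] 0.51
nest top [ 0.5317 -0.2212 -0.304 ]
  +z [ 0.5326 -0.2222 -0.3042 -0.0048] 0.23
nest side [ 0.5321 -0.2178 -0.2961]
  +z [ 0.5269 -0.2024 -0.2897  0.0101] 0.58
[[0.959, 0.284, -0.0], [0.284, -0.959, 0.002], [0.0, -0.002, -1.0]]
```

Emit:
apply_moves(delta_pos=[[0,0,0],[0,0,0],[0,0,0],[1.6,-5.5,0],[1.6,-5.5,0],[1.6,-5.5,0],[1.6,-5.5,0],[1.6,-5.5,0]], twist=[0.156,0.156,0.155,0,0,0,0,0], gripper=9.3, squeeze=15)

```text
t: 1.1
tool_pos: [0.2984, -0.3171, 0.2432]
orientation: [-3.129, 0.282, 0.0]
force: [0.7, -1.4, 0.9]
opening: 0.0934
gripper_force: 0.0
```

Emit:
apply_moves(delta_pos=[[1.6,-5.5,0],[1.6,-5.5,0],[1.6,-5.5,0],[1.6,-5.5,0],[1.6,-5.5,0],[1.6,-5.5,0],[1.6,-5.5,0],[0,0,0]], twist=[0,0,0,0,0,0,0,0])

```text
t: 2.1
tool_pos: [0.4773, 0.0433, 0.2429]
orientation: [-3.129, 0.273, 0.002]
force: [-0.0, -0.6, 0.7]
opening: 0.093
gripper_force: 0.0
```

```bash
cat >> h.py <<'E'
def todo(s,target,yaw):
    "cm shift in tool axes (after the twist) and twist to reach target with tool x at yaw"
    R=Ro.from_rotvec(s["orientation"]).as_matrix(); psi=np.arctan2(R[1,0],R[0,0])
    tw=-(yaw-psi); R2=R@Ro.from_euler("z",tw).as_matrix()
    return np.round(R2.T@(np.array(target)-s["tool_pos"])*100,2), round(tw,4)
E
python3 - <<'E'
from h import *; from plant import robot
s=robot.read_state(); print(s["t"],s["tool_pos"],s["q"].round(2),s["force"].round(1)); print(todo(s,[.5623,.2005,.1],-.179))
E
```

```text
2.1 [0.47728338 0.04330409 0.24291789] [-0.02 -0.2   1.81  0.    1.53  1.73] [-0.  -0.6  0.7]
(array([  5.59, -16.97,  14.3 ]), np.float64(0.005))
```

Emit:
apply_moves(delta_pos=[[1.4,-4.2,0],[1.4,-4.2,0],[1.4,-4.2,0],[1.4,-4.2,2],[0,0,4],[0,0,4],[0,0,3],[0,0,0]], twist=[0.005,0,0,0,0,0,0,0])

```text
t: 3.1
tool_pos: [0.56, 0.1932, 0.1103]
orientation: [3.126, -0.29, -0.01]
force: [-0.0, 0.1, 0.2]
opening: 0.0931
gripper_force: 0.0
```

```bash
python3 - <<'E'
from h import *; from plant import robot
import cv2
T=robot.read_camera("top");S=robot.read_camera("side")
s=robot.read_state(); print(s["t"],s["tool_pos"],s["force"].round(1)); print(todo(s,[.5623,.2005,.041],-.179))
a=cv2.resize(T["frame"][200:320,180:340],(400,300),interpolation=2); b=cv2.resize(S["frame"][270:375,205:345],(400,300),interpolation=2)
cv2.imwrite("pics/g1.png",np.hstack([a,b])[:,:,::-1])
E
```

```text
3.2 [0.56282151 0.19422505 0.1144647 ] [0.8 0.7 0.8]
(array([-0.16, -0.61,  7.35]), np.float64(-0.0059))
```

View pics/g1.png

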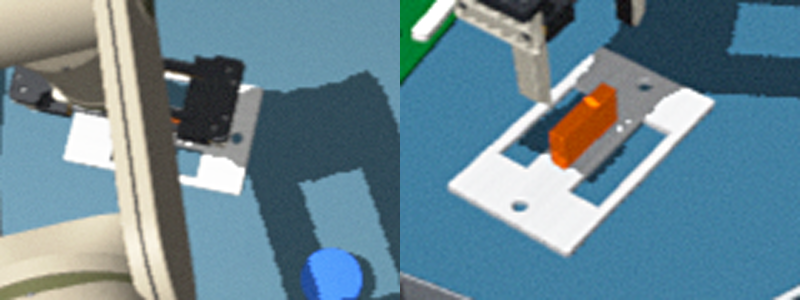

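Emit:
apply_moves(delta_pos=[[-0.1,-0.6,2],[0,0,2],[0,0,1.4],[0,0,0],[0,0,0]], twist=[-0.005,0,0,0,0])

```text
t: 3.82
tool_pos: [0.5628, 0.201, 0.0598]
orientation: [-3.129, 0.281, -0.0]
force: [-0.2, -0.1, 0.3]
opening: 0.0932
gripper_force: 0.0
```

```bash
python3 - <<'E'
from h import *; from plant import robot
import cv2
S=robot.read_camera("side")
for _ in range(2):
    s=robot.read_state(); print(s["t"],s["tool_pos"],s["force"].round(1)); print(todo(s,[.5623,.2005,.041],-.179))
    robot.read_camera("top")
R=Ro.from_rotvec(s["orientation"]).as_matrix()
P=lambda v:proj(S,s["tool_pos"]+R@np.array(v))[0]
x0,y0,k=205,265,800/150
im=cv2.resize(S["frame"][y0:y0+105,x0:x0+150],(800,560),interpolation=2)[:,:,::-1].copy()
for v in([-.0075,-.0465,.025],[.0075,-.0465,.025],[.0075,.0465,.025],[-.0075,.0465,.025]):
    p=(P(v)+.5-[x0,y0])*k; cv2.circle(im,tuple(int(a) for a in p),3,(255,0,255),-1)
Rp,o=plate([.5623,.2005,-.179])
for v in([7,32,40],[-7,32,40],[7,-32,40],[-7,-32,40],[0,75,6],[0,-75,6]):
    p=(proj(S,Rp.apply(np.array(v)/1000)+o)[0]+.5-[x0,y0])*k; cv2.circle(im,tuple(int(a) for a in p),3,(0,255,0),-1)
cv2.imwrite("pics/g2.png",im)
E
```

```text
3.875 [0.56317393 0.20109757 0.06029379] [0.1 0.2 0.1]
(array([-0.08,  0.08,  1.93]), np.float64(-0.0002))
3.925 [0.56332367 0.20110511 0.06048689] [ 0.4  0.4 -0.2]
(array([-0.09,  0.08,  1.95]), np.float64(-0.0003))
```

View pics/g2.png

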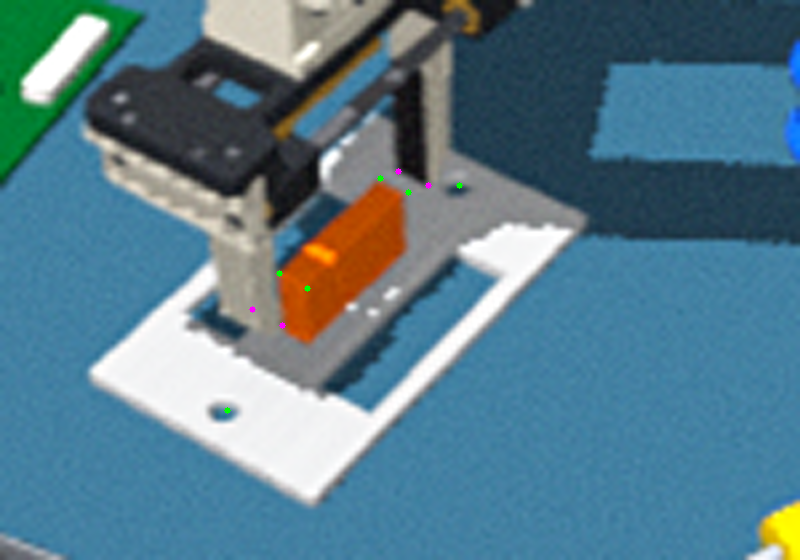

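The view shows both fingers straddling the bar's ends. The near finger's foot is at (250,325) and the far pad's foot at (414,180), and the projected points match. I'll descend, then close on the bar ends.

Emit:
apply_moves(delta_pos=[[-0.1,0.05,0.9],[0,0,0.9],[0,0,0.1],[0,0,0]], twist=[0,0,0,0])

```text
t: 4.47
tool_pos: [0.5613, 0.2006, 0.0403]
orientation: [3.129, -0.281, -0.001]
force: [0.6, -0.5, -1.2]
opening: 0.0924
gripper_force: 0.0
```

Emit:
apply_moves(delta_pos=[[0,0,0],[0,0,0],[0,0,0],[0,0,0],[0,0,0],[0,0,0]], twist=[0,0,0,0,0,0], gripper=5.5, squeeze=15)

```text
t: 5.22
tool_pos: [0.5617, 0.2007, 0.0408]
orientation: [-3.129, 0.281, -0.0]
force: [0.4, -0.8, 1.5]
opening: 0.064
gripper_force: 15.0
```

Emit:
apply_moves(delta_pos=[[0,0,-0.5],[0,0,-1.5],[0,0,-3],[0,0,-4],[0,0,-4],[0,0,-3],[0,0,-1.5],[0,0,-0.5]], twist=[0,0,0,0,0,0,0,0])

```text
t: 6.22
tool_pos: [0.5618, 0.2007, 0.2216]
orientation: [-3.129, 0.281, -0.002]
force: [0.1, -0.8, -3.4]
opening: 0.0638
gripper_force: 15.0
```

```bash
python3 - <<'E'
from h import *; from plant import robot
s=robot.read_state(); print(s["t"],s["tool_pos"],s["force"].round(1),s["opening"],s["gripper_force"]); print(todo(s,[.532,-.2205,.22],-.303))
E
```

```text
6.225 [0.56180696 0.200725   0.22158888] [ 0.1 -0.8 -3.4] 0.06380820151458998 14.999661594629288
(array([ 9.72, 41.09,  0.14]), np.float64(0.1238))
```

Emit:
apply_moves(delta_pos=[[0,0,0],[0,0,0],[0.3,1.3,0],[0.7,3,0],[1.0,4.2,0],[1.0,4.2,0],[1.0,4.2,0],[1.0,4.2,0]], twist=[0.062,0.062,0,0,0,0,0,0])

```text
t: 7.22
tool_pos: [0.5452, -0.0177, 0.2197]
orientation: [3.106, -0.472, -0.002]
force: [0.3, -0.9, -3.1]
opening: 0.0636
gripper_force: 15.0
```

Emit:
apply_moves(delta_pos=[[1.0,4.2,0],[1.0,4.2,0],[1.0,4.2,0],[0.9,3.5,0],[0.5,2.2,0],[0.3,1.2,0],[0,0.3,0],[0,0,0]], twist=[0,0,0,0,0,0,0,0])

```text
t: 8.22
tool_pos: [0.5321, -0.2179, 0.2206]
orientation: [-3.105, 0.473, 0.0]
force: [0.3, 0.3, -4.0]
opening: 0.0637
gripper_force: 15.0
```

```bash
python3 - <<'E'
from h import *; from plant import robot
import cv2
T=robot.read_camera("top");S=robot.read_camera("side")
s=robot.read_state(); print(s["t"],s["tool_pos"],s["force"].round(1),s["opening"]); print(todo(s,[.532,-.2205,.22],-.303))
np.savez("pics/S3.npz",**S);np.savez("pics/T3.npz",**T)
cv2.imwrite("pics/a3.png",np.hstack([cv2.resize(T["frame"][190:310,340:500],(400,300),interpolation=2),cv2.resize(S["frame"][120:255,260:440],(400,300),interpolation=2)])[:,:,::-1])
E
```

```text
8.325 [ 0.53222923 -0.21765777  0.22065402] [ 0.8 -0.  -3.7] 0.06372434591301122
(array([0.06, 0.28, 0.07]), np.float64(0.0011))
```

View pics/a3.png

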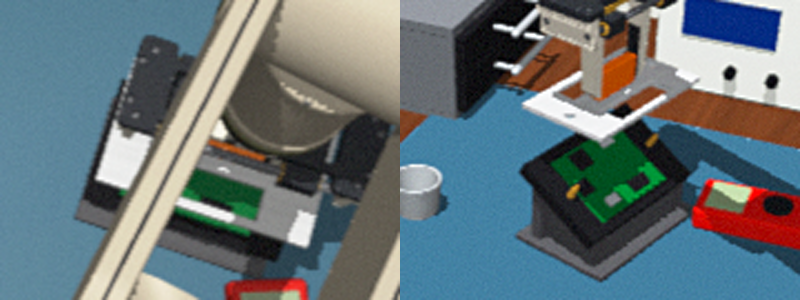

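The plate hangs level from its bar and sits above the cradle, whose pins show at (573,193) and (652,143). The tool can't tilt, so the plate has to turn in the grip. I'll press its leading part on the cradle's top rear edge to pre-tilt it 30°, make a half turn, then lower it square over the pins.

Emit:
apply_moves(delta_pos=[[1,0.3,0],[2.5,0,0],[3,0,0],[2,0,0.5],[0.8,0,2],[0,0,2.3],[0,0,1.2],[0,0,0]], twist=[0,0,0,0,0,0,0,0])

```text
t: 9.32
tool_pos: [0.6187, -0.2486, 0.1586]
orientation: [-3.105, 0.474, 0.005]
force: [-0.4, -0.3, -3.3]
opening: 0.064
gripper_force: 15.0
```

```bash
cat >> h.py <<'E'
E0=np.array([np.cos(-.303),np.sin(-.303),0])
def uv(s,c=(.532,-.2205,.083)):
    "TCP in the cradle's frame, mm: rearward, along nest y, up from the face origin"
    d=s["tool_pos"]-np.array(c); return np.round(1000*np.array([d@E0,d@np.cross([0,0,1],E0),d[2]]),1)
E
python3 - <<'E'
from h import *; from plant import robot
s=robot.read_state(); print(s["t"],uv(s),s["force"].round(1),s["q"].round(2)); print(todo(s,[.532,-.2205,.083]+E0*.092+[0,0,.070],-.303))
E
```

```text
9.325 [91.2 -1.  75.6] [-0.4 -0.3 -3.3] [-0.46  0.36  1.38 -0.    1.41  1.41]
(array([ 0.08, -0.1 ,  0.56]), np.float64(-0.0001))
```

Emit:
apply_moves(delta_pos=[[0.05,0,0.5],[0.05,0,0.3],[0.15,0,0.25],[0.15,0,0.25],[0.1,0,0.25],[0,0,0]], twist=[0,0,0,0,0,0])

```text
t: 10.07
tool_pos: [0.6253, -0.251, 0.1456]
orientation: [3.105, -0.474, 0.002]
force: [1.8, -0.9, -0.8]
opening: 0.0637
gripper_force: 15.0
```

Emit:
apply_moves(delta_pos=[[0.05,0,0.3],[0.05,0,0.3],[0.05,0,0.3],[0.05,0,0.3],[0,0,0.3],[0,0,0.3],[0,0,0.15],[0,0,0]], twist=[0,0,0,0,0,0,0,0])

```text
t: 11.08
tool_pos: [0.6261, -0.2512, 0.125]
orientation: [-3.105, 0.474, 0.002]
force: [2.6, -1.0, -1.3]
opening: 0.0636
gripper_force: 15.0
```

```bash
python3 - <<'E'
from h import *; from plant import robot
import cv2
T=robot.read_camera("top");S=robot.read_camera("side")
s=robot.read_state(); print(s["t"],uv(s),s["force"].round(1),s["wrist_torque"].round(2),s["opening"])
cv2.imwrite("pics/a4.png",np.hstack([cv2.resize(T["frame"][170:290,340:500],(400,300),interpolation=2),cv2.resize(S["frame"][120:240,265:425],(400,300),interpolation=2)])[:,:,::-1])
E
```

```text
11.175 [98.9 -1.2 42.1] [ 2.4 -1.3 -1.8] [-0.13 -0.31  0.01] 0.06387774188486493
```

View pics/a4.png

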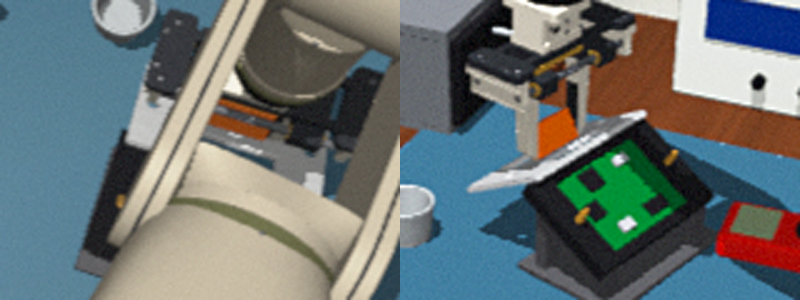

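The plate has turned to roughly 30° against the cradle's rear edge; in the side crop it runs from (475,188) to (645,115). I'll lift clear and make the half turn.

Emit:
apply_moves(delta_pos=[[0,0,-0.5],[0,0,-1.5],[0,0,-2.5],[0,0,-2.5],[0,0,-1.3],[0,0,-0.5],[0,0,0],[0,0,0]], twist=[0,0,0,0,0,0,-0.08,-0.15])

```text
t: 12.18
tool_pos: [0.626, -0.2511, 0.2124]
orientation: [-3.139, 0.109, 0.003]
force: [-0.6, 0.1, -3.1]
opening: 0.0642
gripper_force: 15.0
```

Emit:
apply_moves(delta_pos=[[0,0,0],[0,0,0],[0,0,0],[0,0,0],[0,0,0],[0,0,0],[0,0,0],[0,0,0]], twist=[-0.18,-0.18,-0.18,-0.18,-0.18,-0.18,-0.18,-0.18])

```text
t: 13.18
tool_pos: [0.6259, -0.251, 0.2122]
orientation: [-2.428, -1.989, 0.002]
force: [-0.5, -0.2, -3.2]
opening: 0.0638
gripper_force: 15.0
```

Emit:
apply_moves(delta_pos=[[0,0,0],[0,0,0],[0,0,0],[0,0,0],[0,0,0],[0,0,0],[0,0,0],[0,0,0]], twist=[-0.18,-0.18,-0.18,-0.18,-0.18,-0.18,-0.18,-0.12])

```text
t: 14.18
tool_pos: [0.6259, -0.251, 0.2122]
orientation: [-0.608, -3.08, -0.001]
force: [-0.1, -0.0, -3.2]
opening: 0.0638
gripper_force: 15.0
```

```bash
python3 - <<'E'
from h import *; from plant import robot
s=robot.read_state(); print(s["t"],uv(s),s["force"].round(1),s["q"].round(2),s["opening"]); print(todo(s,[.532,-.2205,.083]+E0*-.014+[0,0,.130],-.303+np.pi))
E
```

```text
14.175 [ 98.7  -1.1 129.2] [-0.1 -0.  -3.2] [-0.46  0.35  1.29 -0.    1.5  -1.64] 0.06377291530765919
(array([11.27,  0.11, -0.05]), np.float64(-0.0869))
```

Emit:
apply_moves(delta_pos=[[0,0,0],[1,0.1,0],[2.5,0,0],[3.5,0,0],[3.5,0,0],[2.3,0,0],[1,0,0],[0,0,0]], twist=[-0.087,0,0,0,0,0,0,0])

```text
t: 15.18
tool_pos: [0.4951, -0.2085, 0.2137]
orientation: [0.483, 3.104, -0.0]
force: [-0.0, 0.3, -3.6]
opening: 0.0638
gripper_force: 15.0
```

Emit:
apply_moves(delta_pos=[[0,0,0.6],[0,0,1.2],[0,0,1.2],[0,0,0.8],[0,0,0.4],[0,0,0],[0,0,0]], twist=[0,0,0,0,0,0,0])

```text
t: 16.05
tool_pos: [0.4956, -0.2087, 0.1721]
orientation: [0.481, 3.104, -0.0]
force: [0.3, 0.4, -3.2]
opening: 0.0638
gripper_force: 15.0
```

```bash
python3 - <<'E'
from h import *; from plant import robot
import cv2
S=robot.read_camera("side");T=robot.read_camera("top")
s=robot.read_state(); print(s["t"],uv(s),s["force"].round(1),s["opening"],todo(s,s["tool_pos"],-.303+np.pi))
np.savez("pics/S5.npz",**S);np.savez("pics/T5.npz",**T)
x0,y0,k=270,125,800/150
cv2.imwrite("pics/a5.png",cv2.resize(S["frame"][y0:y0+110,x0:x0+150],(800,587),interpolation=2)[:,:,::-1])
E
```

```text
16.15 [-38.2   0.4  89.2] [-0.7 -1.  -3.2] 0.06376768322076096 (array([0., 0., 0.]), np.float64(-0.0048))
```

View pics/a5.png

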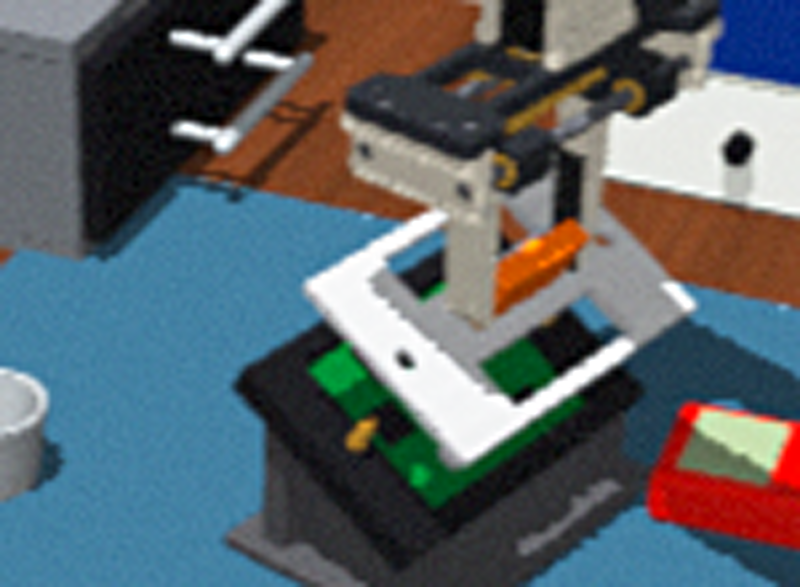

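The near hole is at (404,358), with plate corners at (304,286), (462,458) and (694,303). The plate is tilted near 30° and stands above pins seen at (360,433) and (548,320). I'll fit its tilt and offset.

```bash
python3 - <<'E'
from h import *
S=dict(np.load("pics/S5.npz"))
k=800/150
m=np.array([[0,75,6],[55,90,6],[-55,90,6],[-55,-90,6],[-19-28,45,6],[-19-28,-45,6]])/1000
px=(np.array([(404,358),(304,286),(462,457),(694,303),(515,402),(632,340)],float)+.5)/k-.5+[270,125]
pin=np.array([[0,75,19],[0,75,2]])/1000
ppx=(np.array([(371,421),(350,446)],float)+.5)/k-.5+[270,125]
Ey=np.cross([0,0,1],E0); O=np.array([.532,-.2205,.083])
def pose(p): # u,y,v mm, tilt, dyaw
    return Ro.from_euler("z",-.303+p[4])*Ro.from_euler("y",-p[3]), O+(p[0]*E0+p[1]*Ey)/1000+[0,0,p[2]/1000]
exp=np.array([-24.2,0,55.2])
def res(p):
    R,o=pose(p); return np.r_[(proj(S,R.apply(m)+o)-px).ravel(), (p[:3]-exp)/[4,2,3], p[4]/.01]
r=least_squares(res,[*exp,.52,0],loss="soft_l1")
print(np.round(r.x[:3],1),np.degrees(r.x[3:]).round(2)); print(np.round(r.fun[:12].reshape(-1,2),2).tolist(),r.fun[12:].round(2))
R,o=nest([.532,-.2205,-.303]); print("pin res",(proj(S,R.apply(pin)+o)-ppx).round(2).tolist())
# plate origin in nest frame
print(np.round(R.inv().apply(pose(r.x)[1]-o)*1000,1))
E
```

```text
[-24.8   0.2  54.1] [28.  -0.2]
[[0.12, -0.04], [-0.22, -0.27], [0.76, 0.34], [0.02, 0.06], [-0.05, 0.56], [-0.57, -2.27]] [-0.16  0.1  -0.36 -0.34]
pin res [[0.04, 0.24], [1.16, -0.78]]
[ 5.6  0.2 59.3]
```

Emit:
apply_moves(delta_pos=[[-0.15,0,0.4],[-0.3,0,0.8],[-0.33,0,0.9],[-0.3,0,0.75],[-0.15,0,0.4],[0,0,0],[0,0,0]], twist=[0,0,0,0,0,0,0])

```text
t: 17.02
tool_pos: [0.5072, -0.2124, 0.1394]
orientation: [0.482, 3.104, -0.0]
force: [-0.3, 0.4, -3.9]
opening: 0.0641
gripper_force: 15.0
```

```bash
python3 - <<'E'
from h import *; from plant import robot
import cv2
S=robot.read_camera("side");T=robot.read_camera("top")
s=robot.read_state(); print(s["t"],uv(s),s["force"].round(1),s["opening"])
np.savez("pics/S6.npz",**S)
x0,y0,k=310,155,8
im=cv2.resize(S["frame"][y0:y0+75,x0:x0+100],(800,600),interpolation=2)[:,:,::-1].copy()
R,o=nest([.532,-.2205,-.303])
# green: seated-plate line points raised along z; predicted near hole at 31mm (top surface) if aligned; blue: pin base-tip
for z in (0,10,21,31):
  for y in(75,-75):
    p=(proj(S,R.apply([0,y/1000,z/1000])+o)[0]+.5-[x0,y0])*k; cv2.circle(im,tuple(int(a) for a in p),3,(0,255,0),-1)
cv2.imwrite("pics/a6.png",im)
E
```

```text
17.125 [-26.    0.3  56.6] [-0.1 -0.6 -2.7] 0.06405627379312458
```

View pics/a6.png

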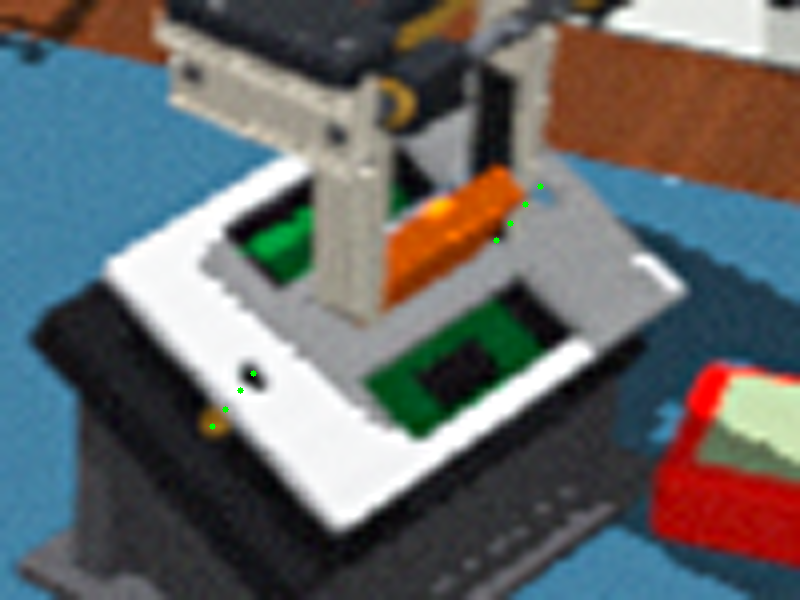

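The near hole is at (254,376) and the far hole at (543,195), within about 1–2 mm of the pin axes drawn in green. The plate is square and just above the pin tips, so I'll lower it along the face's normal.

Emit:
apply_moves(delta_pos=[[-0.17,0,0.24],[-0.17,0,0.24],[-0.16,0,0.25],[-0.15,0,0.26],[0,0,0]], twist=[0,0,0,0,0])

```text
t: 17.75
tool_pos: [0.5132, -0.2142, 0.1288]
orientation: [-0.481, -3.104, -0.0]
force: [-0.1, 0.3, -3.0]
opening: 0.0638
gripper_force: 15.0
```

Emit:
apply_moves(delta_pos=[[-0.15,0,0.26],[-0.15,0,0.26],[0,0,0]], twist=[0,0,0])

```text
t: 18.12
tool_pos: [0.5161, -0.2152, 0.1237]
orientation: [-0.482, -3.104, -0.0]
force: [0.1, -1.1, -3.2]
opening: 0.0639
gripper_force: 15.0
```

```bash
python3 - <<'E'
from h import *; from plant import robot
s=robot.read_state(); print(s["t"],uv(s),s["force"].round(1),s["wrist_torque"].round(2),s["opening"])
E
```

```text
18.125 [-16.8   0.3  40.7] [ 0.1 -1.1 -3.2] [ 0.04 -0.13 -0.  ] 0.06391317373404033
```

Emit:
apply_moves(delta_pos=[[-0.15,0,0.26],[-0.1,0,0.17],[0,0,0]], twist=[0,0,0])

```text
t: 18.5
tool_pos: [0.5184, -0.2159, 0.1195]
orientation: [-0.481, -3.104, -0.0]
force: [-0.6, -0.0, -4.0]
opening: 0.0638
gripper_force: 15.0
```

Emit:
apply_moves(delta_pos=[[-0.05,0,0.09],[-0.05,0,0.09],[0,0,0]], twist=[0,0,0])

```text
t: 18.88
tool_pos: [0.5195, -0.2162, 0.1179]
orientation: [-0.482, -3.104, -0.0]
force: [-0.3, -0.1, -3.4]
opening: 0.0642
gripper_force: 15.0
```

Emit:
apply_moves(delta_pos=[[-0.05,0,0.09],[-0.05,0,0.09],[0,0,0]], twist=[0,0,0])

```text
t: 19.25
tool_pos: [0.5203, -0.2166, 0.1164]
orientation: [-0.482, -3.104, 0.0]
force: [-3.9, 1.0, 2.4]
opening: 0.0643
gripper_force: 15.0
```

Emit:
apply_moves(delta_pos=[[-0.05,0,0.09],[0,0,0]], twist=[0,0])

```text
t: 19.5
tool_pos: [0.5205, -0.2167, 0.1164]
orientation: [-0.482, -3.103, 0.0]
force: [-9.9, 3.2, 10.7]
opening: 0.0637
gripper_force: 15.0
```

Emit:
apply_moves(delta_pos=[[0,0,0],[0,0,0.1],[0,0,0]], twist=[0,0,0], squeeze=5)

```text
t: 19.88
tool_pos: [0.5216, -0.2171, 0.1155]
orientation: [0.481, 3.103, -0.001]
force: [-4.2, 0.1, 4.8]
opening: 0.0641
gripper_force: 5.0
```

```bash
python3 - <<'E'
from h import *; from plant import robot
import cv2
S=robot.read_camera("side")
s=robot.read_state(); print(s["t"],uv(s),s["force"].round(1),s["opening"])
x0,y0,k=310,155,8
im=cv2.resize(S["frame"][y0:y0+75,x0:x0+100],(800,600),interpolation=2)[:,:,::-1].copy()
R,o=nest([.532,-.2205,-.303])
for v in([55,90,6],[-55,90,6],[-55,-90,6],[-47,45,6],[-47,-45,6]):
    p=(proj(S,R.apply(np.array(v)/1000)+o)[0]+.5-[x0,y0])*k; cv2.circle(im,tuple(int(a) for a in p),3,(255,0,255),-1)
cv2.imwrite("pics/a7.png",im)
E
```

```text
19.925 [-11.    0.2  32.4] [-2.3  0.8  5.4] 0.06409168178058147
```

View pics/a7.png

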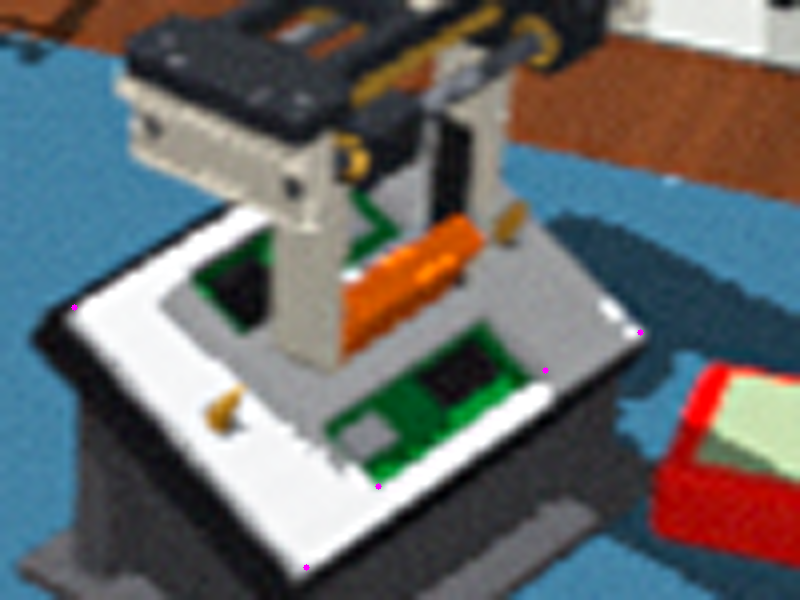

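Both pins stand through the holes at (224,410) and (511,222), and the plate's corners match the seated prediction. I'll let go and back off.

Emit:
apply_moves(delta_pos=[[0,0,0],[0,0,0],[0,0,0],[0,0,0],[0,0,0]], twist=[0,0,0,0,0], gripper=7.8)

```text
t: 20.55
tool_pos: [0.521, -0.2168, 0.1143]
orientation: [0.482, 3.104, -0.0]
force: [-0.3, 0.4, 2.1]
opening: 0.0782
gripper_force: 0.8
```

Emit:
apply_moves(delta_pos=[[0,0,-0.5],[0,0,-1.5],[0,0,-3],[0,0,-4],[0,0,-3],[0,0,-1],[0,0,0]], twist=[0,0,0,0,0,0,0])

```text
t: 21.42
tool_pos: [0.5212, -0.2169, 0.2449]
orientation: [0.481, 3.103, -0.001]
force: [0.8, 0.1, 0.0]
opening: 0.0777
gripper_force: 0.0
```

```bash
python3 - <<'E'
from h import *; from plant import robot
import cv2
S=robot.read_camera("side"); s=robot.read_state(); print(s["t"],s["tool_pos"],s["force"].round(1),s["opening"])
# edge-based check of flushness: white plate mask vs predicted seated top-surface outline
R,o=nest([.532,-.2205,-.303])
f=S["frame"].astype(int); x0,y0=310,155
hsv=cv2.cvtColor(S["frame"],cv2.COLOR_RGB2HSV)
m=((hsv[...,1]<50)&(hsv[...,2]>85)).astype(np.uint8); roi=np.zeros_like(m); roi[175:240,312:395]=1; m*=roi
n,l,st,_=cv2.connectedComponentsWithStats(m); i=1+st[1:,4].argmax(); q=cv2.convexHull(np.argwhere(l==i)[:,::-1].astype(np.int32)); 
print("hull quad",cv2.approxPolyDP(q,3,True)[:,0].tolist())
for t in(28,30,32):
    Rt=Ro.from_euler("z",-.303)*Ro.from_euler("y",-t,degrees=True)
    print(t,proj(S,Rt.apply(np.array([[55,90,6],[-55,90,6],[-55,-90,6],[55,-90,6]])/1000)+o).round(1).tolist())
E
```

```text
21.475 [ 0.52063765 -0.21654589  0.24349842] [-0.9  0.5  0.3] 0.07827709009809138
hull quad [[389, 197], [346, 226], [318, 194], [348, 175], [369, 175]]
28 [[318.5, 193.3], [348.0, 225.0], [389.9, 195.6], [362.0, 166.7]]
30 [[318.9, 192.9], [347.8, 225.5], [389.6, 196.1], [362.4, 166.3]]
32 [[319.2, 192.6], [347.5, 225.9], [389.3, 196.5], [362.7, 166.0]]
```

```bash
python3 -c "
from plant import robot
print(robot.close_job())"
```

```text
the job is handed in; nothing more can be done
None
```

The hold-down plate is over both brass pins, seated on the cradle face and released, and the job was handed in at about 21.5 s; I judged it flush from the final press and camera outline, because a tilt of a degree or two is too small to see.

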